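# Check a beam comparator on its setting gauge

## Robot

A 6-joint arm with a two-finger parallel gripper is mounted at the origin on the work surface. World frame = base frame: x ahead of the robot, y to its left, z up, the work surface at z = 0. Lengths are in m, angles in rad, forces in N, time in s.
With the tool pointing down it reaches from about 0.325 to 0.9 m from the base axis. Payload 6.1 kg.
Tool frame: the origin (TCP) lies between the finger pads; the fingertips stand 25 mm ahead of it and the grasp point (between the pads) lies 6 mm ahead of it; z points along the fingers, y is the line along which they close (so a half turn about z gives the same grasp; the last joint's range is limited). The gripper opens to 85 mm and grips with 20 to 120 N. Pads are 22 mm wide; open, the fingers measure 114 mm over their backs; the gripper's body (76 mm by 85 mm) begins 54 mm behind the grasp point. The pads swing forward as they close: fully open they stand 13 mm farther back than shut.
Start: joints at [-1.438, 0.22, 1.526, -0, 1.395, -0.126], TCP at [0.16, -0.604, 0.256] pointing down, gripper open.
Joint ranges: [-2.98, 2.98], [-0.91, 2.08], [0.09, 2.57], [-1.24, 4.39], [0.2, 2.65], [-2.68, 2.68]. Speed limits (rad/s): [2.57, 2.57, 3.01, 3.14, 3.14, 3.14].

## Interface

Orientations are given as a unit quaternion [x, y, z, w].
In Python, from cell import * gives the robot as it stands. The module is installed in compiled form; this text tells all that it offers. Calls block until the motion is done:
- move_ptp(position, orientation): joint-space move of the TCP to a pose.
- line_to(position, rotation=None, rate=0.15, contact_N=None): straight line of the TCP; rotation=None keeps the orientation; rate is the mean speed in m/s. With contact_N (N) it stops when the force on the tool has changed by that much, and returns True; else False.
- movej(angles): joint-space move.
- set_gripper(opening, effort=None): finger opening in m; effort is the grip in N (None keeps the last); returns when the fingers have stopped.
- hold(seconds).
- solve_ik(position, orientation): joint angles nearest the present ones, or None.
- capture(name): name is "scene" or "top" or "wrist"; returns a dict with "img" (420x560x3 uint8, red, green, blue), "fx", "fy", "cx", "cy" (pixels), "extrinsics" (4x4, takes a point from world to camera coordinates); the wrist camera has in their place "tool_from_camera" (4x4, takes a point from camera to tool coordinates, whose origin is the TCP and whose axes are the flange's). Camera axes: x right, y down, z forward; pixel columns grow to the right and rows downward; lengths in m; the calibration is good to about 2 mm. A picture is of the moment at which its call begins: read the wrist's pose just before it. There is no depth.
A pose or a line that the arm cannot do raises PlanningError and nothing moves.
- job_done(): hands the job in; it is judged then, once.
Readings, each from a call of its own:
- read_time_s(): time.
- read_joints(): joint angles.
- read_joint_vel(): joint speeds.
- read_effort(): joint torques, N m.
- read_ee_pos(): TCP position.
- read_orientation(): TCP orientation.
- read_ft_force(): force on the tool from outside, world axes, zero at the start.
- read_moment(): the same for the moment, N m.
- read_opening(): finger opening in m.
- read_finger_force(): force on a finger pad.
Only numpy, scipy, OpenCV 4.12 (cv2) and the standard library are available. Lean on these libraries where they do the work, as an engineer would, in place of code of your own. Each camera call takes 0.05 s, during which the arm holds its last target. There are 200 camera calls.

## Task

The steel setting gauge lies with its handle pushed under the low riser: draw it out and, with the comparator's beam still arrested, slide its blade along the channel under the beam, gently, until the sprung end stop is pushed fully in; let go of it there. Then swing the arrest lever all the way over to let the beam down onto the blade, leave it resting there for a moment, and swing the lever all the way back so that the beam is arrested again. Leave the gauge fully home in the channel, move the beam only with its lever, and do not disturb the other things on the bench.

Things in the scene. Friction and masses are not known exactly. Their poses are not given: they have to be found in the camera images.
- comparator: White bench comparator, fixed. Origin: underside of its base, on the channel's centre line; x runs along the channel away from the robot, y to its left, z up. Base plate 12 mm thick (x -40 to 75, y -145 to 185 mm) with a flat apron in front (x -130 to -40, y -50 to 50 mm); its top, z = 12 mm, is level with the channel floor.
- mouth (a point): Middle of the channel's mouth, on its floor (comparator x = -10, y = 0, z = 12 mm). From here the channel runs 67 mm along the comparator's +x, 26 mm wide between steel guides 10 mm high. Flared cheeks in front of it (to comparator x = -32 mm, 50 mm apart there) lead the blade in.
- pin (a point): Lower end of the beam's round contact pin (10 mm thick), over the channel at comparator x = 12, y = 0; 10 mm above the channel floor when arrested. The beam is a 16 x 12 mm bar along the comparator's y, centred at x = 12, z = 60 mm, from its pivot at y = -115 to its free end at y = 120 mm.
- gauge: Setting gauge, loose, 0.18 kg: flat steel blade 90 long x 22 wide x 6 mm thick and a black handle block 50 long x 26 wide x 24 mm high, undersides flush. Origin: underside, on the centre line where blade meets handle; +x points to the blade's tip (x = 90 mm), handle from x = 0 to -50 mm. It starts flat on the bench, handle and blade root under the riser.
- riser: Low grey bench riser, fixed: board 280 (x) x 160 (y) x 12 mm, underside 45 mm and top 57 mm above the bench, standing on two side legs at x = -130 and 130 mm, open towards +y and -y. Origin: bench level under the board's centre; its +y edge is at y = 80 mm, and the gauge's blade sticks out past that edge. A slide box lies on it.
- knob (a point): Centre of the black ball knob (22 mm) on the arrest lever's end. The lever is a 9 mm rod, 85 mm long from its axis; the axis runs along the comparator's y at comparator x = 12, z = 34 mm, and the rod stands at y = 153 mm. At joint value 0 the lever leans 0.75 rad from upright to the comparator's -x; at 1.5 it leans 0.75 rad to +x.
- arrest (a joint): Arrest lever angle, rad: 0 = beam arrested (lever leaning to -x against its stop), 1.5 = released (leaning to +x against its stop). Stiff: it stays where it is left; about 1.5 N at the knob moves it.
- beam (a joint): Beam angle, rad, growing as the contact pin goes down: 0 arrested, about 0.035 resting on the 6 mm blade, about 0.053 when released with nothing under the pin.
- plunger (a joint): Brass end-stop plunger (6 mm rod) at the far end of the channel, m: 0 = out, 0.005 = pushed fully in along the comparator's +x. When out, its free face stands somewhere from comparator x = 35 to 47 mm, set differently each time and not told: feel for it. Its spring is weak (0.2 N), the end of its travel is solid.
- slidebox: Grey slide box 170 x 85 x 27 mm on the riser; origin under its centre; leave alone.
- jar: Glass specimen jar, 56 mm across, 75 mm high; origin under its centre; leave alone.
- cassettes: Stack of three white cassettes, 40 x 28 x 20 mm; origin under its centre; leave alone.
- beaker: Glass beaker, 72 mm across, 90 mm high; origin under its centre; leave alone.
- brush: Small brush lying on the bench, 170 mm long; leave alone.
- moldbox: Cardboard box 110 x 70 x 40 mm; origin under its centre; leave alone.
There are look-alikes about, which are no part of the job. Of the things that look like the gauge, take the one that is farthest from the robot's base at the start.

How it is judged:
By the outcome, as a careful person would: the job done as asked, in the order asked, and still so for the second after the job is handed in, with the robot touching nothing.
It also fails if it takes over 69 s, if anything falls off the work surface, if the arm or the gripper's body presses on something with over 40 N, if the wrist force passes 120 N, or if a joint passes its speed limit or range.

## Working session

There is one attempt and no reset: what is moved stays moved. The work goes in short steps, each a Python script; the robot and the scene stay as the last script left them, time stands still between calls to the robot, and variables do not carry over. Pictures are saved under pics/ and viewed, at most 10 in all, crops included, and the job is handed in when it is done.

```bash
mkdir -p pics; python3 - <<'E'
from cell import *
import cv2,numpy as np
for n in("scene","top"):
    c=capture(n); cv2.imwrite(f"pics/{n}0.png",cv2.resize(c["img"][:,:,::-1],(800,600),interpolation=cv2.INTER_CUBIC))
    np.savez(f"{n}0.npz",**c); print(n,c["fx"],c["fy"],c["cx"],c["cy"],np.round(c["extrinsics"],4).tolist())
print(read_time_s(),read_orientation(),capture("wrist")["tool_from_camera"])
E
```

```text
scene 520.2137966576424 520.2137966576424 285.2547318526386 205.210800219541 [[-0.8802, 0.4745, 0.0082, 0.381], [0.2736, 0.5216, -0.8082, -0.039], [-0.3877, -0.7091, -0.5889, 1.901], [0.0, 0.0, 0.0, 1.0]]
top 545.3805654967873 545.3805654967873 265.0740690038559 212.24658024484918 [[0.0002, -1.0, -0.0019, 0.0035], [-0.9982, -0.0001, -0.06, 0.4716], [0.06, 0.0019, -0.9982, 1.4926], [0.0, 0.0, 0.0, 1.0]]
0.1 [ 9.91639402e-01  1.29036951e-01 -6.81819415e-06 -8.72242699e-04] [[-1.87625078e-03 -9.61924708e-01 -2.73308132e-01  6.85316619e-02]
 [ 9.99998102e-01 -1.66106138e-03 -1.01874480e-03 -1.55129026e-03]
 [ 5.25974214e-04 -2.73309525e-01  9.61925999e-01 -1.17939976e-01]
 [ 0.00000000e+00  0.00000000e+00  0.00000000e+00  1.00000000e+00]]
```

View pics/top0.png

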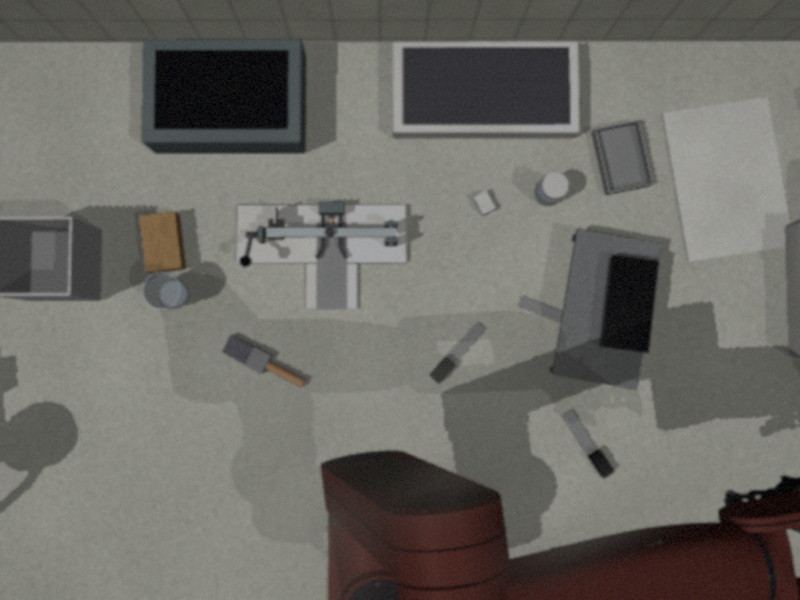

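View pics/scene0.png

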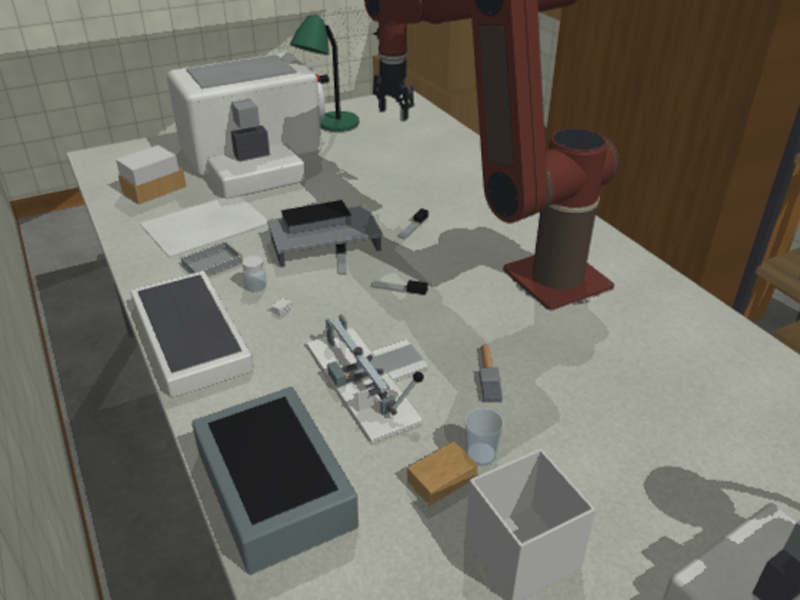

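Three gauge-like things appear in the top view: (540,308), with its handle under the riser; (458,352), loose; and (588,443), loose. The robot base is at the bottom, so the one at (540,308) is the farthest, and it is also the only one under the riser. I'll confirm it in a crop.

```bash
python3 - <<'E'
import cv2,numpy as np
im=np.load("top0.npz")["img"][:,:,::-1]
def crop(x0,y0,w,h,s,n):
    cv2.imwrite(n,cv2.resize(im[y0:y0+h,x0:x0+w],None,fx=s,fy=s,interpolation=cv2.INTER_CUBIC))
crop(160,138,132,86,6,"pics/c1.png"); crop(355,155,120,120,5,"pics/c2.png")
E
```

```text
(no output)
```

View pics/c1.png

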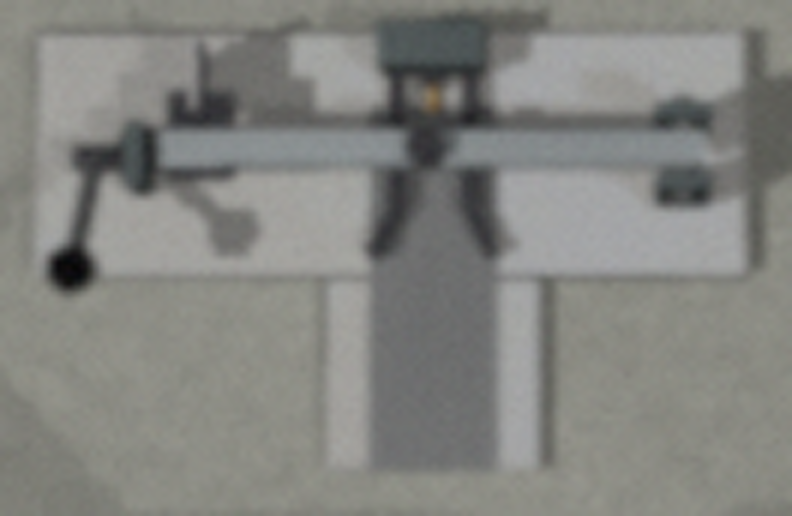

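View pics/c2.png

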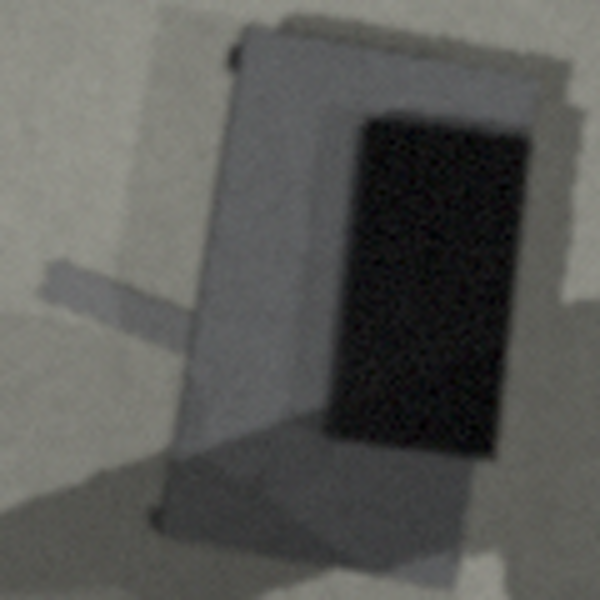

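The c1 crop shows the comparator with its plate corners at (36,33), (748,33), (750,273) and (36,273), apron front corners at (328,467) and (543,467), and the knob at (70,268). The c2 crop confirms a steel blade running under the riser, with tip corners (60,258) and (40,297) and edge crossings (195,312) and (180,350).

```bash
cat > h.py <<'E'
import numpy as np,cv2
from scipy.spatial.transform import Rotation as R
def ray(c,uv,z):
    E=c["extrinsics"];Rm=E[:3,:3];o=-Rm.T@E[:3,3]
    d=Rm.T@np.array([(uv[0]-c["cx"])/c["fx"],(uv[1]-c["cy"])/c["fy"],1.])
    return o+d*(z-o[2])/d[2]
def Q(yaw,tilt=0):
    "tool down, tool x axis along world yaw; tilt rotates about tool y"
    return (R.from_euler('z',yaw)*R.from_euler('x',np.pi)*R.from_euler('y',tilt)).as_quat()
def wcam(p,q,c):
    T=np.eye(4);T[:3,:3]=R.from_quat(q).as_matrix();T[:3,3]=p
    return dict(c,extrinsics=np.linalg.inv(T@c["tool_from_camera"]))
E
python3 - <<'E'
from h import *
c=dict(np.load("top0.npz"))
f=lambda u,x0,y0,s:(x0+(u[0]+.5)/s-.5,y0+(u[1]+.5)/s-.5)
for n,u in dict(TL=(36,33),TR=(748,33),BR=(750,273),BL=(36,273),AL=(328,467),AR=(543,467)).items():print(n,ray(c,f(u,160,138,6),.012).round(4))
a=.75;print("knob",ray(c,f((70,268),160,138,6),.034+.085*np.cos(a)).round(4))
P=[ray(c,f(u,355,155,5),.006)[:2] for u in((60,258),(40,297),(195,312),(180,350))];print(np.round(P,4))
for n,u in dict(r1=(245,25),r2=(163,538),r3=(460,590),r4=(540,75)).items():print(n,ray(c,f(u,355,155,5),.057).round(4))
E
```

```text
TL [0.665 0.281 0.012]
TR [ 0.6649 -0.0499  0.012 ]
BR [ 0.5528 -0.0506  0.012 ]
BL [0.5529 0.2798 0.012 ]
AL [0.463  0.1441 0.012 ]
AR [0.463 0.045 0.012]
knob [0.5455 0.2494 0.0962]
[[ 0.489  -0.2786]
 [ 0.4672 -0.2672]
 [ 0.4589 -0.3531]
 [ 0.4378 -0.3445]]
r1 [ 0.6114 -0.3703  0.057 ]
r2 [ 0.3355 -0.3224  0.057 ]
r3 [ 0.308  -0.4803  0.057 ]
r4 [ 0.5842 -0.5289  0.057 ]
```

```bash
python3 - <<'E'
from cell import *
from h import *
yaw=1.197; d=np.array([np.cos(yaw),np.sin(yaw)])
tip=np.array([.478,-.273]); g=tip-.022*d; q=Q(yaw)
set_gripper(.036,30)
move_ptp([*g,.10],q); line_to([*g,.045])
hit=line_to([*g,.018],rate=.03,contact_N=3); z=read_ee_pos()[2]; print("bench",hit,z)
line_to([*g,z+.002],rate=.03)
set_gripper(.015); print("open",read_opening(),read_finger_force(),read_ft_force())
g2=g+.09*d
line_to([*g2,z+.002],rate=.06); print(read_opening(),read_ee_pos(),read_ft_force())
set_gripper(.036); line_to([*g2,.10])
p=g2-.08*d; move_ptp([*p,.22],q)
P,O=read_ee_pos(),read_orientation(); c=capture("wrist"); np.savez("w1.npz",**wcam(P,O,c)); cv2.imwrite("pics/w1.png",cv2.resize(c["img"][:,:,::-1],(800,600)))
print(read_time_s())
E
```

```text
bench True 0.024027063872246193
open 0.02066960310708031 29.615162014961243 [0.2367086  0.64977991 0.34281497]
0.020682952402224813 [ 0.50278735 -0.20990026  0.02604644] [0.45340012 1.2972202  0.04563461]
7.375
```

View pics/w1.png

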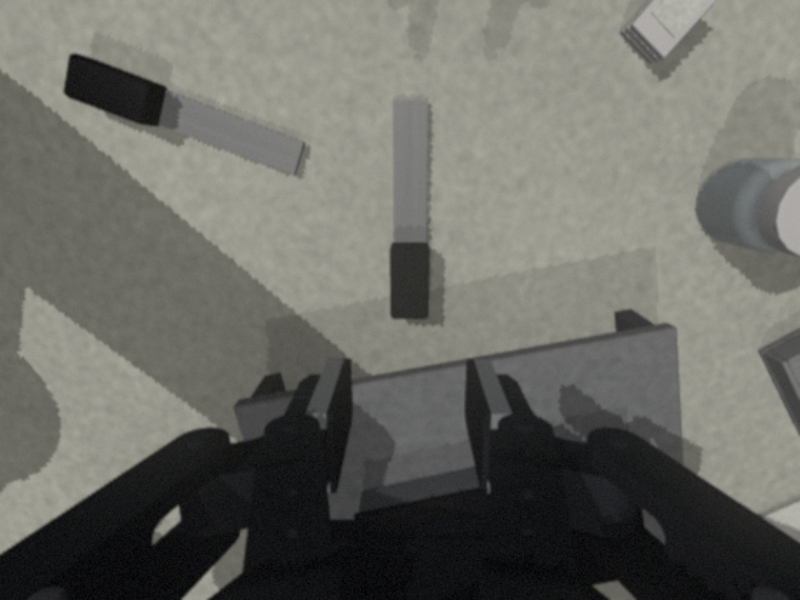

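The gauge is fully out, with its blade tip at (411,97), the blade/handle joint at (411,243) and the handle's rear at (409,318). Next I'll locate it precisely, grasp the handle and carry it to the apron.

```bash
python3 - <<'E'
from cell import *
from h import *
c=dict(np.load("w1.npz")); f=lambda u,v:((u+.5)*.7-.5,(v+.5)*.7-.5)
tip=ray(c,f(411,97),.006)[:2]; jt=ray(c,f(410,243),.024)[:2]; re=ray(c,f(409.5,317),.024)[:2]
print(tip,jt,re,np.linalg.norm(tip-jt),np.linalg.norm(jt-re))
v=tip-re; yaw=np.arctan2(v[1],v[0]); d=v/np.linalg.norm(v)
h=((jt-.025*d)+(re+.025*d)+(tip-.115*d))/3; print(yaw,h)
q=Q(yaw); set_gripper(.055,50)
move_ptp([*h,.11],q); line_to([*h,.031],rate=.08,contact_N=6)
set_gripper(.015); print(read_opening(),read_ee_pos(),read_finger_force())
P=read_ee_pos(); line_to([P[0],P[1],.13],rate=.12)
q=Q(0.); t=np.array([.592-.157,.0952])
move_ptp([*t,.10],q); line_to([*t,.052],rate=.1)
hit=line_to([*t,.036],rate=.02,contact_N=2.5); print("down",hit,read_ee_pos(),read_ft_force())
P,O=read_ee_pos(),read_orientation(); c=capture("wrist"); np.savez("w2.npz",**wcam(P,O,c)); cv2.imwrite("pics/w2.png",cv2.resize(c["img"][:,:,::-1],(800,600)))
print(read_time_s())
E
```

```text
[ 0.51217444 -0.18356972] [ 0.47869695 -0.26670463] [ 0.46001026 -0.31317533] 0.08962229393212616 0.05008711381337758
1.188150399860283 [ 0.46931446 -0.29004429]
0.024866789509739414 [ 0.4699129  -0.29053577  0.03184083] 50.6177294254303
down True [0.43516506 0.09517092 0.04348533] [ 0.2135659  -0.41550907  2.78353804]
13.5833
```

View pics/w2.png

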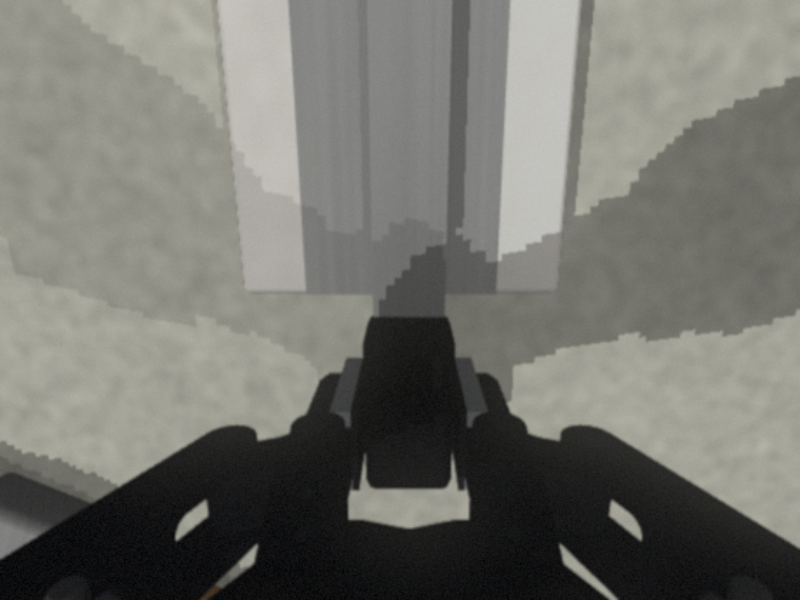

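The wrist view shows the blade sitting right of the apron's middle. The blade edges are about 375 and 446 at row 308, and 359 and 451 at row 5. The dark strip runs 305–497 at row 288 and 288–510 at row 5. I'll turn this into numbers.

```bash
python3 - <<'E'
from h import *
c=dict(np.load("w2.npz")); print(c["cx"],c["cy"])
g=cv2.cvtColor(c["img"],cv2.COLOR_RGB2GRAY).astype(float)
# edge positions by row band gradient
for r in (3,30,60,90,120,198):
    b=g[r-2:r+3].mean(0); d=np.convolve(b,[1,1,0,-1,-1],'same')
    pk=[(i,round(d[i])) for i in range(140,425) if abs(d[i])>12 and abs(d[i])==abs(d[i-3:i+4]).max()]; print(r,pk)
f=lambda u,v:((u+.5)*.7-.5,(v+.5)*.7-.5)
for r,a,b,z in((288,244,556,.012),(5,217,582,.012),(288,305,497,.012),(5,288,510,.012),(308,375,446,.018),(5,359,451,.018)):
    p,q=ray(c,f(a,r),z),ray(c,f(b,r),z); print(r,z,p.round(4),q.round(4),((p+q)/2).round(4))
E
```

```text
285.65312475826113 208.04491180691585
3 [(152, 74), (202, -95), (250, -20), (256, 27), (316, -72), (329, 68), (357, 108), (406, -112), (416, 92)]
30 [(150, -32), (155, 59), (203, -106), (251, -20), (257, 28), (315, -68), (328, 64), (355, 109), (403, -110), (413, 83)]
60 [(153, -31), (158, 60), (205, -100), (252, -22), (258, 29), (315, -70), (327, 63), (354, 107), (401, -115), (410, 81)]
90 [(150, 13), (161, 62), (207, -100), (252, -22), (258, 26), (314, -67), (326, 58), (352, 110), (398, -115), (408, 81)]
120 [(163, 41), (177, 30), (209, -101), (253, -25), (259, 26), (313, -65), (325, 59), (351, 111), (396, -108), (405, 76)]
198 [(171, 48), (213, -78), (270, -19), (276, -48), (311, 25), (347, 73), (389, -39)]
288 0.012 [0.464  0.1485 0.012 ] [0.4639 0.05   0.012 ] [0.464  0.0993 0.012 ]
5 0.012 [0.5435 0.1484 0.012 ] [0.5433 0.0493 0.012 ] [0.5434 0.0989 0.012 ]
288 0.012 [0.464  0.1293 0.012 ] [0.4639 0.0686 0.012 ] [0.464  0.0989 0.012 ]
5 0.012 [0.5435 0.1292 0.012 ] [0.5433 0.0689 0.012 ] [0.5434 0.099  0.012 ]
308 0.018 [0.4592 0.1069 0.018 ] [0.4592 0.0851 0.018 ] [0.4592 0.096  0.018 ]
5 0.018 [0.5418 0.1093 0.018 ] [0.5418 0.0854 0.018 ] [0.5418 0.0974 0.018 ]
```

```bash
python3 - <<'E'
from cell import *
from h import *
y=.0977; P=read_ee_pos()
line_to([P[0],P[1],.0455],rate=.05); line_to([P[0],y,.0455],rate=.05)
line_to([P[0],y,.0436],rate=.02); print(read_ft_force())
h=line_to([.506,y,.0436],rate=.04,contact_N=5); print("A",h,read_ee_pos(),read_ft_force())
if not h:
    h=line_to([.537,y,.0436],rate=.012,contact_N=4); print("B",h,read_ee_pos(),read_ft_force())
P,O=read_ee_pos(),read_orientation(); c=capture("wrist"); np.savez("w3.npz",**wcam(P,O,c)); cv2.imwrite("pics/w3.png",cv2.resize(c["img"][:,:,::-1],(800,600)))
print(read_time_s())
E
```

```text
[ 0.64084895  0.89548211 -1.1257344 ]
A True [0.43575735 0.09772505 0.04355047] [ 0.59308768 -0.42444014  3.85798745]
14.7
```

View pics/w3.png

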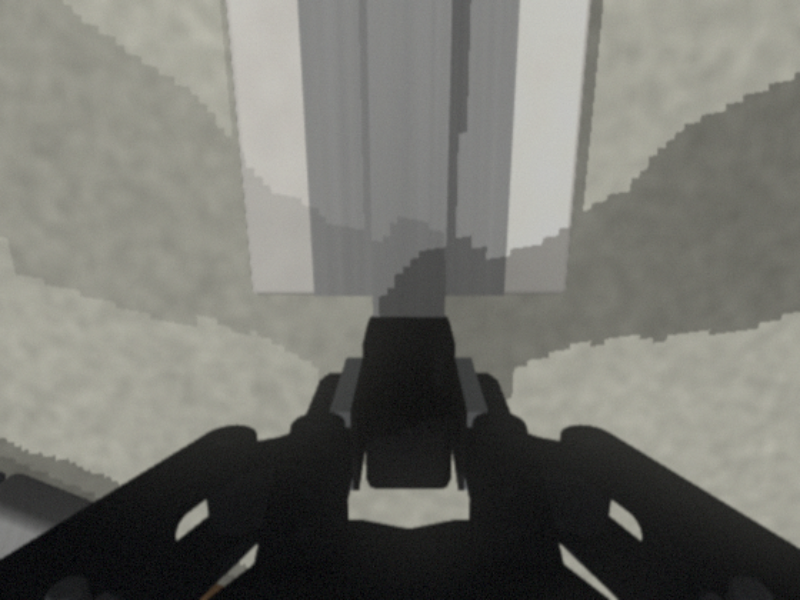

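The blade (about 409) is now centred on the strip (313–505, middle 409). The stop was only the vertical touch, so I'll raise it slightly and slide.

```bash
python3 - <<'E'
from cell import *
from h import *
y=.0977; z=.0441; P=read_ee_pos()
line_to([P[0],y,z],rate=.02); hold(.3); print(read_ft_force())
h=line_to([.506,y,z],rate=.04,contact_N=5); print("A",h,read_ee_pos(),read_ft_force())
if not h:
    hold(.2); h=line_to([.537,y,z],rate=.012,contact_N=4); print("B",h,read_ee_pos(),read_ft_force())
P,O=read_ee_pos(),read_orientation(); c=capture("wrist"); np.savez("w4.npz",**wcam(P,O,c)); cv2.imwrite("pics/w4.png",cv2.resize(c["img"][:,:,::-1],(800,600)))
print(read_time_s())
E
```

```text
[-0.27472847 -0.20039523 -1.27388283]
A False [0.50578538 0.0977249  0.04406172] [-0.13893164 -0.2960386  -1.50104267]
B True [0.5232663  0.09771305 0.04382386] [-1.50878588e+00 -4.03439960e-03  5.89408170e+00]
18.9167
```

View pics/w4.png

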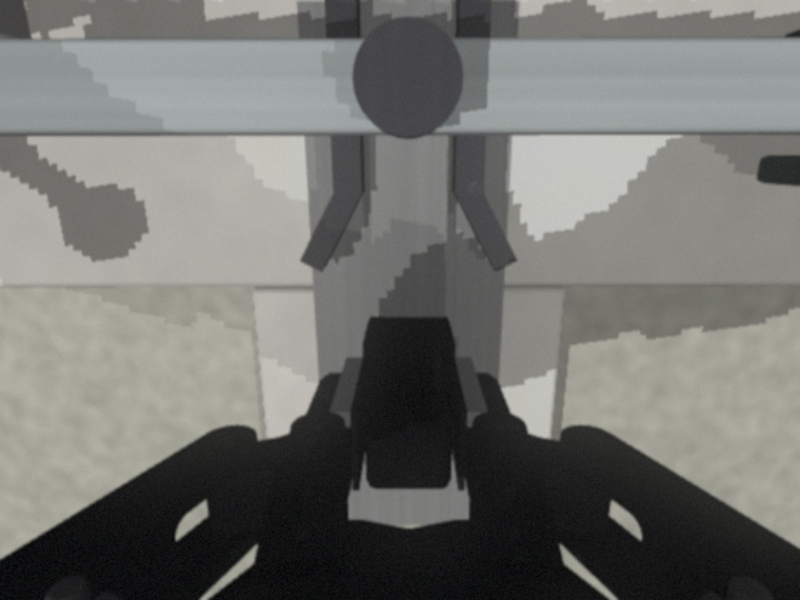

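The blade is in the channel between the guides, with the beam still up. The stop had mostly vertical force, so I'll ease up and feel further in small steps.

```bash
python3 - <<'E'
from cell import *
from h import *
y=.0977; z=.0443; P=read_ee_pos()
line_to([P[0],y,z],rate=.02); hold(.2); f0=read_ft_force(); print(read_ee_pos(),f0)
x=P[0]
while x<.5355:
    x+=.001; line_to([x,y,z],rate=.01,contact_N=12); hold(.05)
    f=read_ft_force(); print(round(read_ee_pos()[0],4),round(read_ee_pos()[2],4),f.round(1))
    if f0[0]-f[0]>6 or f[2]-f0[2]>8: break
print(read_time_s())
E
```

```text
[0.52289466 0.0976953  0.04397718] [-2.82616567  0.70929141  0.18151213]
0.5236 0.0439 [-4.8  0.3  0.3]
0.524 0.0438 [-5.9 -0.1  1.8]
0.5243 0.0438 [-9.7  0.4  4.3]
20.275
```

The force builds stiffly with almost no sideways component, and the tip is about 46 mm along, which puts it at the solid end of the plunger's travel. I'll let go, retract, and confirm with a light push on the back of the handle.

```bash
python3 - <<'E'
from cell import *
from h import *
y=.0977; P=read_ee_pos(); print(P)
set_gripper(.05); hold(.2); line_to([P[0],y,.10],rate=.1)
line_to([.468,y,.10]); set_gripper(0,30); f0=read_ft_force()
line_to([.468,y,.047],rate=.1,contact_N=6); hold(.2)
h=line_to([.500,y,.047],rate=.012,contact_N=4); hold(.1); print("push",h,read_ee_pos(),read_ft_force()-f0)
line_to([.462,y,.047],rate=.08); line_to([.462,y,.16],rate=.2)
move_ptp([.46,y,.24],Q(0.))
P,O=read_ee_pos(),read_orientation(); c=capture("wrist"); np.savez("w5.npz",**wcam(P,O,c)); cv2.imwrite("pics/w5.png",cv2.resize(c["img"][:,:,::-1],(800,600)))
print(read_time_s())
E
```

```text
[0.52434146 0.09773138 0.04381604]
push True [0.48327888 0.09768604 0.0461329 ] [ 0.04344053 -0.02789889 -0.00039401]
26.65
```

View pics/w5.png

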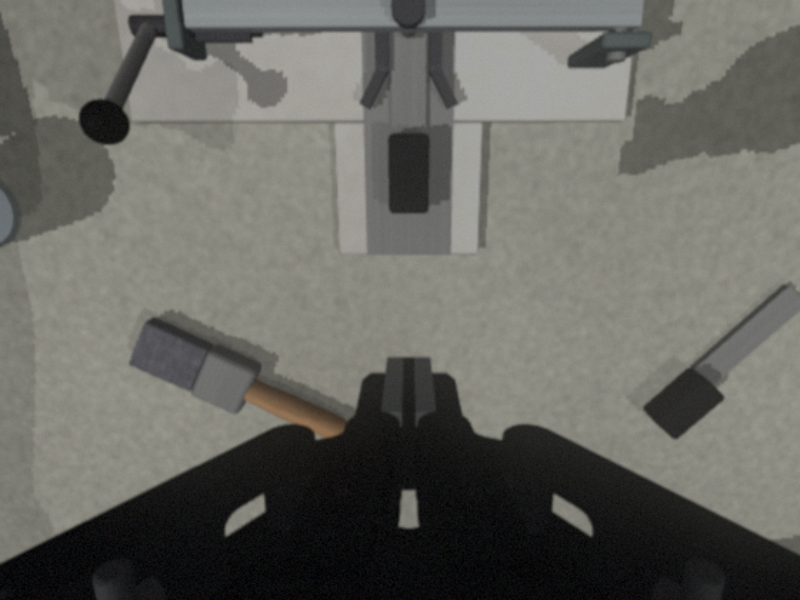

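The gauge lies straight in the channel, with handle front and rear edges at rows 133 and 213 and the lever knob at (104,121). The feel stopped at a slightly smaller x than I expected, so I'll check the handle position from the image.

```bash
python3 - <<'E'
from h import *
f=lambda u,v:((u+.5)*.7-.5,(v+.5)*.7-.5)
c=dict(np.load("w5.npz"))
for n,u,z in(("front",(409,133),.036),("rear",(409,213),.036),("apronfront",(409,253),.012),("platefront",(230,121),.012),("knob",(104,121),.0962)):print(n,ray(c,f(*u),z).round(4))
c=dict(np.load("w4.npz"))
for n,u,z in(("front",(409,318),.036),("rear",(409,488),.036),("platefront",(409,287),.012)):print("w4",n,ray(c,f(*u),z).round(4))
E
```

```text
front [0.5434 0.0987 0.036 ]
rear [0.4939 0.0988 0.036 ]
apronfront [0.463  0.0988 0.012 ]
platefront [0.5523 0.2179 0.012 ]
knob [0.5466 0.2525 0.0962]
w4 front [0.5499 0.099  0.036 ]
w4 rear [0.4959 0.0991 0.036 ]
w4 platefront [0.5521 0.099  0.012 ]
```

Measured against the plate, the handle has come back about 6 mm since the press (tip at about 41 mm, was about 47 mm). It must have recoiled when I released it under load. I'll push it home from behind with closed fingers and back off slowly.

```bash
cat > push.py <<'E'
from cell import *
from h import *
y=.0982; z=.046
def push(x,lim=3.0,xmax=.497):
    f0=read_ft_force()
    while x<xmax:
        x+=.0005; line_to([x,y,z],rate=.01); hold(.04)
        f=(read_ft_force()-f0)[0]; print(round(read_ee_pos()[0],4),round(f,2),end="; ")
        if f<-lim: break
    print(); return x
E
python3 - <<'E'
from push import *
move_ptp([.468,y,.12],Q(0.)); line_to([.468,y,z],rate=.1)
line_to([.480,y,z],rate=.03); hold(.3)
x=push(.480); 
line_to([x-.002,y,z],rate=.004); hold(.2); print(read_ft_force())
line_to([.462,y,z],rate=.08); line_to([.462,y,.16],rate=.2)
move_ptp([.46,.0977,.24],Q(0.))
P,O=read_ee_pos(),read_orientation(); c=capture("wrist"); np.savez("w6.npz",**wcam(P,O,c)); cv2.imwrite("w6.png",cv2.resize(c["img"][:,:,::-1],(800,600)))
print(read_time_s())
for n in("w5","w6"):
    g=cv2.cvtColor(dict(np.load(n+".npz"))["img"],cv2.COLOR_RGB2GRAY).astype(float)[60:185,278:294].mean(1); d=np.diff(g)
    print(n,[(i+60,round(d[i])) for i in range(3,121) if abs(d[i])>8 and abs(d[i])==abs(d[i-3:i+4]).max()])
E
```

```text
0.4805 -0.13; 0.481 0.41; 0.4815 -0.58; 0.482 0.24; 0.4826 0.56; 0.483 -0.68; 0.4835 -0.35; 0.4838 -1.61; 0.4839 -5.15; 
[-0.02245298 -0.12119237  0.62188901]
34.0083
w5 [(88, -11), (92, -16), (148, 32), (178, 12)]
w6 [(88, -10), (92, -15), (148, 32), (177, 12)]
```

```bash
python3 - <<'E'
from cell import *
from h import *
c=capture("top"); np.savez("top1.npz",**c)
a=dict(np.load("top0.npz"))
for nm,i in(("before",a["img"]),("now",c["img"])):
    print(nm)
    for r in range(148,172): print(r,"%.4f"%ray(a,(231.5,r),.018)[0],i[r,229:236].astype(int).mean(0).round().astype(int),[int(v) for v in (i[r,228:237,0].astype(int)-i[r,228:237,2])])
print(read_time_s())
E
```

```text
before
148 0.6500 [68 75 75] [-6, -7, -7, -9, -8, -6, -8, -6, -9]
149 0.6472 [51 55 56] [-4, -4, -5, -3, -6, -7, -5, -5, -5]
150 0.6444 [59 60 60] [1, -1, 0, -4, -3, -3, -2, 0, -1]
151 0.6416 [79 77 75] [2, 5, 2, 7, 10, 3, 2, 2, 4]
152 0.6388 [102  97  90] [4, 3, 8, 22, 29, 13, 6, 2, 2]
153 0.6360 [122 115 104] [2, 5, 15, 33, 44, 19, 7, 3, 2]
154 0.6332 [124 116 103] [3, 5, 16, 39, 48, 23, 6, 5, 1]
155 0.6305 [109 101  91] [2, 4, 15, 36, 45, 23, 5, 4, 1]
156 0.6277 [84 79 72] [0, 1, 13, 23, 27, 12, 2, 2, 0]
157 0.6249 [66 66 65] [-1, -3, 1, 4, 5, 0, -1, -1, 0]
158 0.6221 [62 62 62] [-1, 2, -1, 0, -3, -2, 0, 0, -4]
159 0.6193 [63 64 66] [-1, -2, -2, -1, -1, -4, -4, -3, -7]
160 0.6165 [67 67 70] [-5, -5, -1, 0, -3, -3, -5, -4, -7]
161 0.6137 [67 67 70] [-4, -3, -1, -2, -3, -1, -5, -5, -7]
162 0.6109 [64 65 68] [-2, -1, -2, -3, -4, -6, -4, -7, -7]
163 0.6081 [68 69 72] [-4, -5, -1, -5, -4, -3, -4, -6, -6]
164 0.6053 [75 76 78] [-5, -4, -3, -1, -3, -4, -4, -7, -6]
165 0.6025 [81 83 83] [-5, 0, -1, -2, 0, -3, -3, -3, -7]
166 0.5997 [88 90 90] [-1, 1, -1, 0, -1, -3, -3, -2, -3]
167 0.5969 
[... 978 characters left out ...]
 [-6, -4, -2, -3, -5, -5, -6, -5, -7]
161 0.6137 [73 73 77] [-4, -3, -2, -4, -4, -4, -5, -6, -7]
162 0.6109 [70 71 74] [-3, -3, -5, -1, -4, -3, -3, -6, -7]
163 0.6081 [76 76 80] [-5, -4, -4, 0, -3, -3, -4, -6, -7]
164 0.6053 [82 84 86] [-6, -5, -2, -2, -5, -1, -7, -7, -8]
165 0.6025 [90 92 93] [-6, -4, 0, -2, -2, -4, -6, -5, -7]
166 0.5997 [100 102 102] [-4, -3, 0, -2, -2, -3, -3, -3, -4]
167 0.5969 [112 113 113] [-2, -2, -2, 0, -2, 0, -1, -2, -1]
168 0.5942 [116 118 118] [-2, -2, -1, -3, 1, -3, 0, -2, -3]
169 0.5914 [116 117 117] [-3, 1, -1, -1, -2, -1, -1, -3, -1]
170 0.5886 [116 116 117] [-1, 1, -2, -1, -1, -2, -1, -1, -4]
171 0.5858 [115 116 116] [1, -1, -3, -2, 0, -1, 0, -1, -3]
34.0583
```

The brass end face has moved from row 156.2 to 154.3, about 5 mm. The plunger is fully in and the gauge is home (the earlier mismatch was an error in my w4 reading). Now the lever.

```bash
python3 - <<'E'
from cell import *
from h import *
y=.2515; z=.110
move_ptp([.500,y,.17],Q(0.)); line_to([.500,y,z],rate=.12); hold(.2)
h=line_to([.645,y,z],rate=.04,contact_N=9); hold(.1); print(h,read_ee_pos(),read_ft_force(),read_time_s())
P=read_ee_pos(); line_to([P[0]-.01,y,z],rate=.08); line_to([P[0]-.01,y,.18],rate=.2)
c=capture("top"); np.savez("top2.npz",**c)
c=capture("scene"); np.savez("scene2.npz",**c); im=c["img"][:,:,::-1]
a=np.load("scene0.npz")["img"][:,:,::-1]
k=lambda i:cv2.resize(i[215:315,210:310],(400,400),interpolation=cv2.INTER_CUBIC)
cv2.imwrite("pics/s2.png",np.hstack([k(a),k(im)])); print(read_time_s())
E
```

```text
True [0.52550419 0.25129553 0.10903688] [-0.91383772 -0.30975817 -0.88315122] 36.975
37.85
```

It stopped on first touch with the knob. I'll repeat this in small steps, watching the steady force.

```bash
cat > sweep.py <<'E'
from cell import *
from h import *
def sweep(x,x1,y,z,lim=7.,step=.006,rate=.05,fine=None):
    s=np.sign(x1-x); f0=read_ft_force()[0]; log=[]
    while s*(x1-x)>1e-6:
        st=.002 if fine and s*(x-fine)>0 else step
        x+=s*min(st,abs(x1-x)); line_to([x,y,z],rate=rate if st==step else .02,contact_N=25)
        hold(.03); f=read_ft_force()[0]-f0; log.append((round(read_ee_pos()[0],4),round(f,1)))
        if -s*f>lim: break
    print(log); return x
E
python3 - <<'E'
from sweep import *
y=.2515; z=.110
line_to([.515,y,.18]); line_to([.515,y,z],rate=.12); hold(.2)
sweep(.515,.648,y,z,fine=.622); print(read_ft_force(),read_time_s())
E
```

```text
[(np.float64(0.5214), np.float64(0.2)), (np.float64(0.5268), np.float64(-2.8)), (np.float64(0.5323), np.float64(-4.7)), (np.float64(0.539), np.float64(-2.9)), (np.float64(0.5454), np.float64(-0.4)), (np.float64(0.5516), np.float64(0.1)), (np.float64(0.5575), np.float64(0.2)), (np.float64(0.5634), np.float64(-0.2)), (np.float64(0.5694), np.float64(0.3)), (np.float64(0.5754), np.float64(0.1)), (np.float64(0.5814), np.float64(-0.2)), (np.float64(0.5873), np.float64(0.3)), (np.float64(0.5933), np.float64(0.2)), (np.float64(0.5994), np.float64(0.2)), (np.float64(0.6052), np.float64(0.8)), (np.float64(0.6113), np.float64(0.6)), (np.float64(0.6175), np.float64(-1.0)), (np.float64(0.6235), np.float64(-0.3)), (np.float64(0.6251), np.float64(-0.9)), (np.float64(0.627), np.float64(-0.4)), (np.float64(0.6292), np.float64(-1.2)), (np.float64(0.6312), np.float64(-1.1)), (np.float64(0.6332), np.float64(-0.1)), (np.float64(0.6352), np.float64(-1.1)), (np.float64(0.6372), np.float64(-1.1)), (np.float64(0.6386), np.float64(-4.5)), (np.float64(0.6391), np.float64(-10.1))]
[-10.12519902  -0.78579289   4.1697757 ] 46.9833
```

```bash
python3 - <<'E'
from sweep import *
y=.2515; z=.110
line_to([.633,y,z],rate=.1); line_to([.633,y,.165],rate=.2)
c=capture("scene"); np.savez("scene2.npz",**c)
line_to([.700,y,.165],rate=.2); line_to([.700,y,z],rate=.15); hold(.2); print(read_time_s())
f0=read_ft_force()
h=line_to([.580,y,z],rate=.06,contact_N=25); print(h,read_ee_pos(),read_ft_force()-f0,read_time_s())
E
```

```text
48.9083
False [0.58007342 0.25148888 0.10996737] [0.75025695 1.43461297 0.64714506] 51.0583
```

```bash
python3 - <<'E'
from sweep import *
y=.2515; z=.110
sweep(.580,.560,y,z,step=.002,rate=.02); print(read_ft_force(),read_time_s())
line_to([.580,y,z],rate=.1); line_to([.580,y,.20],rate=.25); 
c=capture("top"); np.savez("top3.npz",**c); s=capture("scene")["img"][:,:,::-1]
i2=np.load("scene2.npz")["img"][:,:,::-1]; i0=np.load("scene0.npz")["img"][:,:,::-1]
k=lambda i:cv2.resize(i[215:315,210:310],(266,300),interpolation=cv2.INTER_CUBIC)
t=lambda i:cv2.resize(i[130:230,160:293],(399,300),interpolation=cv2.INTER_CUBIC)
t0=np.load("top0.npz")["img"][:,:,::-1]
cv2.imwrite("pics/fin.png",np.vstack([np.hstack([k(i0),k(i2),k(s)]),np.hstack([t(t0),t(c["img"][:,:,::-1])])[:,:798]]))
print(read_time_s())
for r in range(150,159): print(r,c["img"][r,231:233].astype(int).mean(0))
E
```

```text
[(np.float64(0.5779), np.float64(-0.1)), (np.float64(0.5758), np.float64(0.8)), (np.float64(0.5738), np.float64(0.0)), (np.float64(0.5719), np.float64(-0.6)), (np.float64(0.5707), np.float64(3.7)), (np.float64(0.5698), np.float64(6.1)), (np.float64(0.5689), np.float64(8.4))]
[9.46523585 0.12288912 1.19660855] 53.0417
53.9417
150 [42. 45. 45.]
151 [58. 55. 52.]
152 [81.5 73.5 62.5]
153 [104.  94.  77.]
154 [103.   94.5  82.5]
155 [89.5 87.5 84.5]
156 [85.  84.5 84. ]
157 [83.  83.5 82.5]
158 [74.  74.5 75.5]
```

View pics/fin.png

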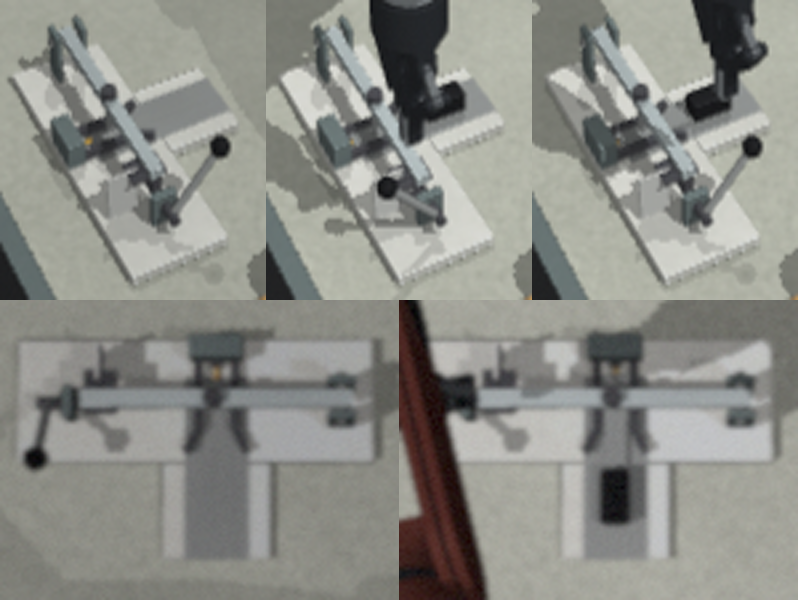

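The top row shows the lever arrested at the start (knob at 220,147), released (387,187), and back in its arrested pose (752,147). The brass end stop's face is still at row 154.5, so the gauge is home, and the robot is clear of everything.

```bash
python3 -c "
from cell import *
print(read_ee_pos(),read_ft_force(),read_time_s()); print(job_done())"
```

```text
[0.57850823 0.25127068 0.19820557] [-0.47444421 -0.22087592 -1.10075964] 53.9417
the job is handed in; nothing more can be done
None
```

The job is handed in at 53.9 s: the gauge is fully home in the channel with the end stop pushed in, and the beam was let down onto the blade for several seconds, then arrested again with its lever.

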